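Bring the ring cup round to the tray

TASK

One cup of the revolving stand holds a cream-coloured wax ring. Turn the stand the shorter way round until that cup squarely faces the middle of the small white tray, then let go and leave it there. Do not push the tray or the other loose things around the stand out of their places.

Things in the scene. Friction and masses are not known exactly. Their poses are not given: they have to be found in the camera images.
- turntable (a joint): Turn of the stand's round wooden top about the vertical axis through the stand's centre, rad; positive is anticlockwise seen from above. It turns freely either way, many turns, has no clicks and stays where it is left (about 0.06 N m of friction). The value is counted from the stand's foot, which may have any yaw, so it alone does not tell where the ring cup points.
- stand: Revolving stand; origin under its centre, on the turning axis. Round dark foot, fixed to the counter. Its wooden top (146 mm wide) carries eight dark steel cups, 35 mm wide, centres 52 mm from the axis, 45 degrees apart, rims 40 mm above the counter. One holds a cream wax ring (22 mm wide, top at 49 mm), one a black lump; six are empty. Ring and lump are fixed in their cups.
- grip (a point): Centre of the upright bar knob in the middle of the revolving top, on the turning axis, 86 mm above the counter. The knob is a dark wooden bar 52 mm long, 16 mm thick and 34 mm high (69 to 103 mm above the counter), on a thin steel stem; its long direction points at the cup with the wax ring (and away from it). It turns with the top. x axis: towards the wax ring cup; z up.
- ring_cup (a point): Centre of the rim of the cup that holds the wax ring, 40 mm above the counter, 52 mm from the turning axis. It turns with the top. x axis: straight outward from the turning axis through the cup; z up.
- white_tray: Small shallow white tray, 50 x 75 x 10 mm, loose on the counter beside the stand, its centre 115 mm from the turning axis; origin at the centre of its underside. It and the dish stand on opposite sides of the stand, and which is where varies.
- dish: Small round white porcelain dish with powder in it, 65 mm wide, 17 mm high, loose on the counter across the stand from the tray, its centre 115 mm from the turning axis; origin at the centre of its underside. A bystander.
- mould: Small brown rubber mould, a closed flat block 50 x 76 x 24 mm, loose on the counter about 115 mm from the turning axis, a quarter turn from the tray; origin at the centre of its underside. A bystander.
- loupe: Small folding magnifier, 26 x 35 x 14 mm, loose on the counter 120 mm from the turning axis; origin at the centre of its underside. A bystander.

How it is judged:
By the outcome, as a careful person would: the job done as asked, in the order asked, and still so for the second after the job is handed in, with the robot touching nothing.
It also fails if it takes over 48 s, if anything falls off the work surface, if the arm or the gripper's body presses on something with over 40 N, if the wrist force passes 120 N, or if a joint passes its speed limit or range.

ROBOT

A 6-joint arm with a two-finger parallel gripper is mounted at the origin on a cart in front of the work surface, level with it; the furniture and walls round the work are solid. World frame = base frame: x ahead of the robot, y to its left, z up, the work surface at z = 0. Lengths are in m, angles in rad, forces in N, time in s.
With the tool pointing down it reaches from about 0.375 to 0.975 m from the base axis. Payload 3.8 kg.
Tool frame: the origin (TCP) lies on the centre line of the jaws, within the pads' length; the fingertips stand 19 mm ahead of it and the grasp point (between the pads) is the TCP (arm.tip_reach is the distance from the TCP to the fingertips, in m); x points along the fingers, y is the direction in which the jaws open and shut, and the axes are right-handed (so a half turn about x gives the same grasp; the last joint's range is limited). The gripper opens to 85 mm and grips with 20 to 120 N. Pads are 22 mm wide; open, the fingers measure 114 mm over their backs; the gripper's body (76 mm by 85 mm) begins 54 mm behind the grasp point. The pads swing forward as they close: fully open they stand 13 mm farther back than shut.
Start: joints at [1.189, 0.264, 1.604, -0, 1.274, -0.037], TCP at [0.228, 0.635, 0.25] pointing down, gripper open.
Joint ranges: [-2.63, 2.63], [-0.94, 2.18], [0.31, 2.57], [-1.31, 4.45], [0, 2.66], [-2.55, 2.55]. Speed limits (rad/s): [2.57, 2.57, 3.14, 3.14, 3.14, 3.14].

INTERFACE

Orientations are given as a 3x3 rotation matrix whose columns are the frame's x, y, z axes.
In Python, from plant import arm gives the robot as it stands.
- The arm moves only by the tool step_arm, never from a script. Its argument "steps" is one flat list of numbers, 5 for each row, row after row: the finger opening in mm, from 0 to 85.4, then the shift along the tool's x, y, z in mm, then the turn about the tool's x in rad. A call has 1 to 10 rows; each row is the pose to reach, as a shift and turn from the pose commanded when the call began, along the tool's axes at that moment; what a row does not reach only later rows make up. A row lasts 1/12 s, in which the tool goes at most 41.7 mm and 7.16 degrees, less where a joint would pass 70% of its speed; a pose out of reach is approached as far as the arm can. A call with a gripper value outside its range is refused whole. The fingers move at their own pace and stop on an object; "force" is the grip in N (left out, the last holds). Time passes only in rows, so rows that repeat a pose let the fingers close. It gives the time, the measured TCP pose, the force and the opening at its end, in the units of the state.
- arm.sense(): the state, without advancing time (a new reading comes with each control period).
- arm.snapshot(name): name is "side" or "top" or "wrist"; returns a dict with "pixels" (480x640x3 uint8, red, green, blue), "camera_matrix" (3x3 intrinsics, pixels), "world_from_camera" (4x4, takes a point from camera to world coordinates); the wrist camera has in their place "hand_eye" (4x4, takes a point from camera to tool coordinates, whose origin is the TCP and whose axes are the tool frame's). Camera axes: x right, y down, z forward; pixel columns grow to the right and rows downward; lengths in m; the calibration is good to about 2 mm. A picture is of the moment at which its call begins: read the wrist's pose just before it. There is no depth.
- arm.hand_in(): hands the job in, once; it reports no verdict.
The state is a dict: "time_s": time; "q": joint angles; "joint_velocities": joint speeds; "joint_efforts": joint torques, N m; "tcp_pos": TCP position; "eef_rot": TCP orientation; "ft_force": force on the tool from outside, world axes, zero at the start; "wrist_torque": the same for the moment, N m; "opening": opening from 0.0 (shut) to 1.0 (fully open).
Only numpy, scipy, OpenCV 4.12 (cv2) and the standard library are available. Lean on these libraries where they do the work, as an engineer would, in place of code of your own. Each camera call takes 0.05 s, during which the arm holds its last target.

## Working session

There is one attempt and no reset: what is moved stays moved. The work goes in short steps, Python scripts to look and compute and a tool call to move; the robot and the scene stay as the last step left them, time stands still between calls to the robot, and variables do not carry over. Pictures are saved under pics/ and viewed, and the job is handed in when it is done.

Besides the shell and the picture viewer there is one more tool, called after "Emit:" as name(argument=value, ...) on one line, values as JSON. step_arm: Moves the arm, as the interface text tells. Its arguments: {"type":"object","properties":{"steps":{"type":"array","items":{"type":"number"}},"force":{"type":"number"}},"required":["steps"]}

```bash
mkdir -p pics; ls; cat > h.py <<'E'
import numpy as np,cv2
from plant import arm
def snap(n,f):
    s=arm.sense(); d=arm.snapshot(n)
    cv2.imwrite('pics/'+f+'.png',d['pixels'][:,:,::-1])
    if 'world_from_camera' in d: T=np.array(d['world_from_camera'])
    else:
        W=np.eye(4);W[:3,:3]=s['eef_rot'];W[:3,3]=s['tcp_pos'];T=W@np.array(d['hand_eye'])
    np.savez('pics/'+f+'.npz',K=d['camera_matrix'],T=T,p=d['pixels'])
def ray(f,uv,z):
    d=np.load('pics/'+f+'.npz');T=d['T']
    r=T[:3,:3]@np.linalg.inv(d['K'])@np.array([uv[0],uv[1],1.]);o=T[:3,3]
    return o+r*(z-o[2])/r[2]
E
python3 - <<'E'
from h import *
snap('top','top1');snap('side','side1');snap('wrist','w1')
s=arm.sense();print(s)
for f in('top1','side1','w1'):
    d=np.load('pics/'+f+'.npz');print(d['T'].round(3),d['K'])
E
```

```text
pics
{'time_s': 0.15, 'q': array([ 1.18911050e+00,  2.64585226e-01,  1.60510165e+00,  5.52036283e-06,
        1.27371878e+00, -3.68843635e-02]), 'joint_velocities': array([-2.51830314e-03, -8.57321089e-04, -3.71742081e-03, -1.32500352e-04,
        9.39063372e-06, -3.52174453e-04]), 'joint_efforts': array([ 4.28075473e-04, -5.15905094e+01, -3.67957520e+01,  7.83892119e-05,
        8.05109565e-03,  8.17390656e-06]), 'tcp_pos': array([0.22793849, 0.63475573, 0.24922222]), 'eef_rot': array([[-6.80214936e-04,  3.38010744e-01,  9.41142005e-01],
       [-1.68056675e-03,  9.41140507e-01, -3.38011421e-01],
       [-9.99998357e-01, -1.81157237e-03, -7.21282131e-05]]), 'ft_force': array([-0.10885506, -0.66551617, -0.81992507]), 'wrist_torque': array([-0.01633651, -0.0020979 , -0.00109365]), 'opening': 1.0019525861164693}
[[-0.017 -0.992  0.123  0.443]
 [-1.     0.017 -0.    -0.331]
 [-0.002 -0.123 -0.992  0.931]
 [ 0.     0.     0.     1.   ]] [[572.35747749   0.         321.07107977]
 [  0.         572.35747749 244.55526029]
 [  0.           0.           1.        ]]
[[ 0.206  0.857 -0.472  0.952]
 [ 0.979 -0.185  0.09  -0.406]
 [-0.01  -0.481 -0.877  0.837]
 [ 0.     0.     0.     1.   ]] [[610.04926225   0.         318.57414206]
 [  0.         610.04926225 240.34237493]
 [  0.           0.           1.        ]]
[[ 0.338  0.9    0.274  0.157]
 [ 0.941 -0.322 -0.101  0.661]
 [-0.003  0.292 -0.956  0.374]
 [ 0.     0.     0.     1.   ]] [[350.65466779   0.         323.2286853 ]
 [  0.         350.65466779 234.1163706 ]
 [  0.           0.           1.        ]]
```

View pics/top1.png

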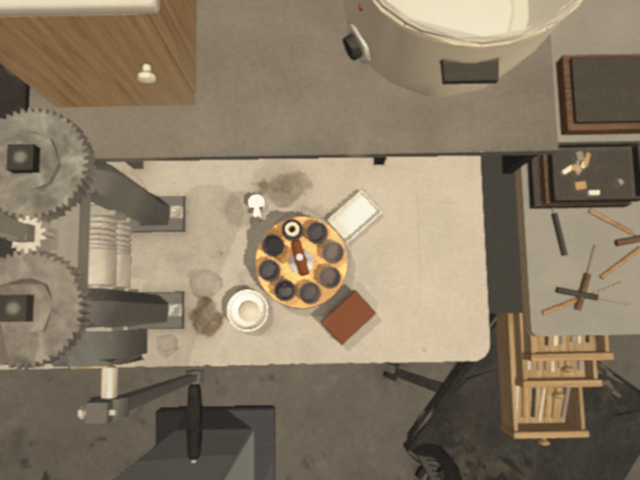

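View pics/side1.png

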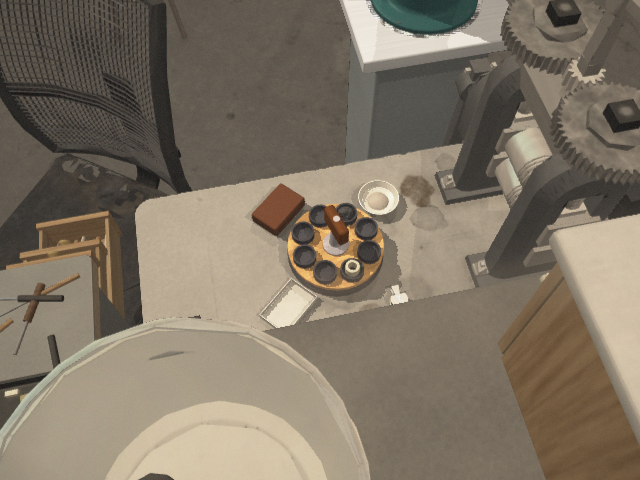

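View pics/w1.png

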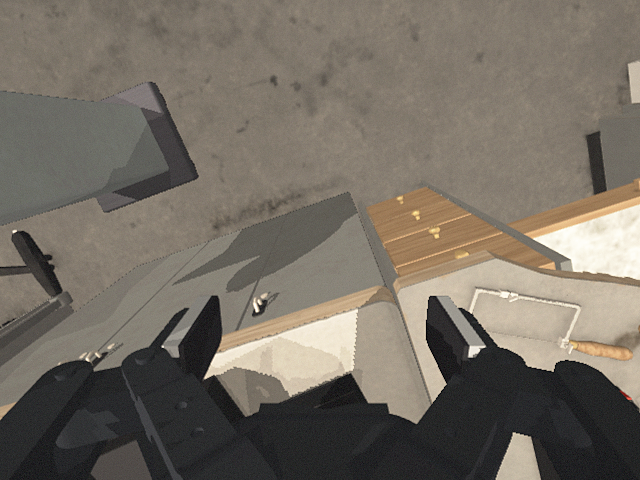

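The top view shows the stand centre near (302,261), the ring near (292,229) and the tray near (354,216). The dish is near (247,310), the mould near (348,317) and the loupe near (257,205). Next I'll measure these properly.

```bash
python3 - <<'E'
from h import *
for f,roi in (('top1',(190,180,400,360)),('side1',(230,170,430,340))):
    p=np.load('pics/'+f+'.npz')['p']; x0,y0,x1,y1=roi
    c=p[y0:y1,x0:x1][:,:,::-1]
    cv2.imwrite('pics/'+f+'_z.png',cv2.resize(c,None,fx=3.8 if f=='top1' else 3.4,fy=3.8 if f=='top1' else 3.4,interpolation=cv2.INTER_CUBIC)[:600,:800])
    hsv=cv2.cvtColor(p,cv2.COLOR_RGB2HSV)
    H,S,V=cv2.split(hsv)
    def comps(m,name,z,mn=40):
        m2=np.zeros_like(m);m2[y0:y1,x0:x1]=m[y0:y1,x0:x1]
        n,l,st,ce=cv2.connectedComponentsWithStats(m2.astype(np.uint8))
        for i in range(1,n):
            if st[i,4]>=mn:
                cs,_=cv2.findContours((l==i).astype(np.uint8),0,2)
                r=cv2.minAreaRect(cs[0])
                print(f,name,st[i],ce[i].round(1),'rect',np.round(r[0],1),np.round(r[1],1),round(r[2],1),ray(f,ce[i],z)[:2].round(4),'hull c',ray(f,r[0],z)[:2].round(4))
    comps((S>120)&(V>110),'wood',.03,200)
    comps((V>215)&(S<60),'white',.008)
    comps((S>130)&(V<=150)&(V>40),'brown',.1)
E
```

```text
top1 wood [ 256  216   91   92 2878] [300.2 263.6] rect [301.  261.5] [91. 90.] 90.0 [ 0.5247 -0.2978] hull c [ 0.5279 -0.2991]
top1 wood [ 322  292   53   52 1380] [347.9 317.3] rect [347.9 317.3] [30.1 45.9] 47.7 [ 0.4392 -0.3714] hull c [ 0.4392 -0.3714]
top1 white [373 188  27  31 244] [386.9 201.4] rect [386. 203.] [30. 26.] 90.0 [ 0.6267 -0.4405] hull c [ 0.624  -0.4389]
top1 white [ 329  190   50   48 1172] [352.8 214.2] rect [353.2 214. ] [26.5 46.3] 48.0 [ 0.6063 -0.3841] hull c [ 0.6066 -0.3847]
top1 white [248 195  17  22 241] [256.1 203.8] rect [256.  205.5] [21. 16.] 90.0 [ 0.6263 -0.2258] hull c [ 0.6234 -0.2257]
top1 white [347 210  37  32  83] [365.7 225.4] rect [365. 226.] [ 2.9 46.8] 46.8 [ 0.5875 -0.4047] hull c [ 0.5864 -0.4035]
top1 white [368 220  19  20  88] [376.9 229.9] rect [377.3 230.8] [11.3 20.5] 45.0 [ 0.5796 -0.4228] hull c [ 0.5783 -0.4233]
top1 white [388 257  12  14  59] [394.6 264.9] rect [395.  264.6] [ 9.2 12.6] 36.9 [ 0.5219 -0.4497] hull c [ 0.5224 -0.4504]
top1 white [390 272  10  11  44] [395.8 276.9] rect [394.5 277. ] [10.  9.] 90.0 [ 0.5025
[... 1250 characters left out ...]
.] [18. 16.] 90.0 [ 0.6214 -0.2257] hull c [ 0.6189 -0.2234]
side1 brown [ 252  184   52   48 1294] [277.5 207.3] rect [278.8 208.5] [32.8 48.5] 43.0 [ 0.4903 -0.3763] hull c [ 0.4926 -0.3749]
side1 brown [324 205  25  39 494] [336.  224.9] rect [335.7 224.3] [39.7 15.8] 57.5 [ 0.5361 -0.3014] hull c [ 0.5351 -0.3017]
side1 brown [310 229  11  17  87] [315.9 238.1] rect [316.1 237.8] [ 8.1 15.8] 19.7 [ 0.5508 -0.3331] hull c [ 0.5504 -0.3327]
side1 brown [352 240   9  18  59] [355.6 248.5] rect [355.6 248.1] [ 6.3 16.9] 11.3 [ 0.5781 -0.2834] hull c [ 0.5775 -0.2833]
side1 brown [363 261  17   9  50] [371.6 265.4] rect [371.3 265.5] [ 7.1 15.7] 82.4 [ 0.6077 -0.2684] hull c [ 0.6078 -0.2689]
```

View pics/top1_z.png

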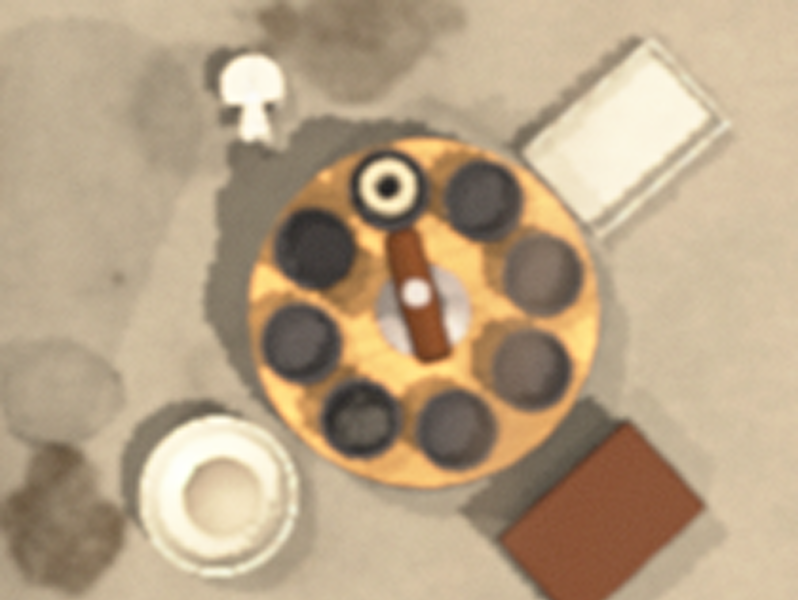

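View pics/side1_z.png

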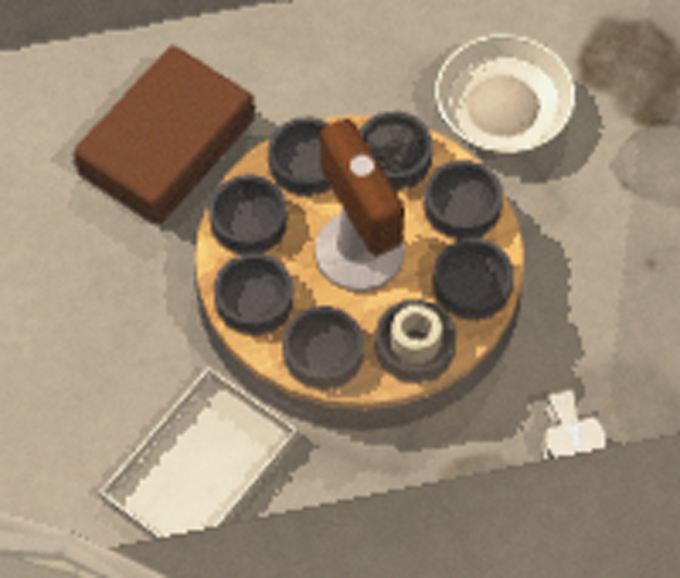

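```bash
python3 - <<'E'
from h import *
U=lambda x,y:(x/3.8+190-.37,y/3.8+180-.37)
R=lambda x,y,z:ray('top1',U(x,y),z)[:2]
cups=[(388,189),(483,200),(543,274),(532,370),(457,428),(361,418),(300,343),(316,248)]
P=np.array([R(*c,.04) for c in cups]);C=P.mean(0);print('C',C,np.linalg.norm(P-C,axis=1).round(4))
a=np.degrees(np.unwrap(np.arctan2(*(P-C).T[::-1])));print(a.round(1),'ring fit',(a+45*np.arange(8)).mean())
print('knob',R(416,292,.103))
k=R(404,232,.103)-R(434,358,.103);print('bar',np.linalg.norm(k),np.degrees(np.arctan2(k[1],k[0])))
t=np.array([R(*c,.01) for c in [(655,38),(733,122),(600,238),(522,150)]])
print('tray',t.round(4),np.linalg.norm(t-np.roll(t,1,0),axis=1));T=t.mean(0);v=T-C;print(T,np.linalg.norm(v),np.degrees(np.arctan2(v[1],v[0])))
e=t[0]-t[3];print('tray long axis',np.degrees(np.arctan2(e[1],e[0])))
D=R(218,496,.017);v=C-D;print('dish',D,np.linalg.norm(v),np.degrees(np.arctan2(v[1],v[0])))
S=lambda x,y,z:ray('side1',(x/3.4+230-.35,y/3.4+170-.35),z)[:2]
print('side knob',S(362,165,.103)); 
sc=np.array([S(x,y,.04) for x,y in [(415,343),(324,342),(254,288),(249,209),(306,150),(398,143),(464,195),(473,271)]])
c=sc.mean(0);print(c,np.linalg.norm(sc-c,axis=1).round(4)); a=np.degrees(np.unwrap(np.arctan2(*(sc-c).T[::-1])));print((a+45*np.arange(8)).round(1),(a+45*np.arange(8)).mean())
t=np.array([S(*q,.01) for q in [(208,368),(297,432),(101,491)]]);T=(t[1]+t[2])/2;v=T-c;print('tray',T,np.linalg.norm(v),np.degrees(np.arctan2(v[1],v[0])))
s=arm.sense();print(np.degrees(np.arctan2(s['eef_rot'][1,1],s['eef_rot'][0,1])))
E
```

```text
C [ 0.52816259 -0.29921918] [0.0517 0.0514 0.0516 0.0517 0.0512 0.0515 0.0523 0.0507]
[  15.3  -29.8  -75.  -120.4 -164.7 -209.9 -255.1 -300.5] ring fit 14.989313545323785
knob [ 0.52844103 -0.29906659]
bar 0.04985855376577714 12.630386936040827
tray [[ 0.6466 -0.4   ]
 [ 0.6092 -0.4326]
 [ 0.5599 -0.3743]
 [ 0.5985 -0.3417]] [0.07555277 0.04958668 0.07632589 0.05056545]
[ 0.60356672 -0.38713998] 0.1158268065979322 -49.38238918623977
tray long axis -50.515076286966725
dish [ 0.45305616 -0.21200501] 0.11509686490970585 -49.26587887643697
side knob [ 0.52720323 -0.29927887]
[ 0.52843754 -0.29935236] [0.0545 0.0515 0.0516 0.0517 0.0525 0.0532 0.0517 0.051 ]
[12.6 14.9 14.4 14.5 15.  13.8 14.6 16. ] 14.480937450886405
tray [ 0.60315577 -0.38641054] 0.11472549634655928 -49.36194917045477
70.24424210333714
```

The two views agree:
- **Stand axis:** (0.528, -0.299)
- **Ring:** at +15.0°
- **Tray:** at -49.4°

So the turn is about -64.3°. The mill standing between the arm and the stand is tall, so I'll measure its height before moving.

```bash
python3 - <<'E'
from h import *
def tri(a,b):
    Ps=[]
    for f in('top1','side1'):
        d=np.load('pics/'+f+'.npz');Ps.append(d['K']@np.linalg.inv(d['T'])[:3])
    X=cv2.triangulatePoints(*Ps,np.array(a,float).reshape(2,1),np.array(b,float).reshape(2,1));return (X[:3]/X[3]).ravel().round(3)
print('hub far',tri((23,157),(622,115)),'hub near',tri((15,307),(565,12)),'small gear',tri((25,233),(585,72)))
for uv in [(75,350),(60,370),(90,310),(195,445),(100,410),(200,378),(92,150),(150,200),(185,310)]:
    print(uv,[ray('top1',uv,z)[:2].round(3).tolist() for z in(.0,.1,.2,.3,.35)])
print('pot/cabinet',[ (uv,ray('top1',uv,.15)[:2].round(3)) for uv in [(350,45),(470,80),(195,100)]])
E
```

```text
hub far [ 0.612 -0.022  0.349] hub near [ 0.457 -0.019  0.348] small gear [ 0.534 -0.02   0.331]
(75, 350) [[0.394, 0.066], [0.399, 0.024], [0.405, -0.019], [0.41, -0.062], [0.413, -0.083]]
(60, 370) [[0.363, 0.089], [0.372, 0.044], [0.38, -0.001], [0.389, -0.046], [0.393, -0.069]]
(90, 310) [[0.458, 0.044], [0.456, 0.004], [0.455, -0.036], [0.453, -0.077], [0.452, -0.097]]
(195, 445) [[0.244, -0.128], [0.265, -0.15], [0.287, -0.172], [0.308, -0.193], [0.319, -0.204]]
(100, 410) [[0.3, 0.023], [0.315, -0.015], [0.331, -0.053], [0.346, -0.091], [0.354, -0.11]]
(200, 378) [[0.347, -0.135], [0.357, -0.156], [0.368, -0.177], [0.378, -0.198], [0.383, -0.209]]
(92, 150) [[0.724, 0.05], [0.694, 0.009], [0.664, -0.032], [0.634, -0.073], [0.618, -0.093]]
(150, 200) [[0.637, -0.049], [0.616, -0.079], [0.595, -0.11], [0.575, -0.14], [0.564, -0.155]]
(185, 310) [[0.455, -0.109], [0.454, -0.133], [0.453, -0.157], [0.451, -0.181], [0.451, -0.193]]
pot/cabinet [((350, 45), array([ 0.828, -0.378])), ((470, 80), array([ 0.772, -0.547])), ((195, 100), array([ 0.749, -0.156]))]
```

Mill hubs are at z ≈ 0.35, so I'll rise well above that before crossing.

Emit:
step_arm(steps=[85, -40, 0, 0, 0, 85, -80, 0, 0, 0, 85, -120, 0, 0, 0, 85, -160, 0, 0, 0, 85, -200, 0, 0, 0, 85, -240, 0, 0, 0, 85, -280, 0, 0, 0, 85, -280, 0, 0, 0, 85, -280, 0, 0, 0])

```text
time_s: 0.9
tcp_pos: [0.2283, 0.6358, 0.5347]
eef_rot: [[0.003, 0.338, 0.941], [0.007, 0.941, -0.338], [-1.0, 0.007, 0.0]]
ft_force: [-0.6, 1.0, -0.8]
opening: 0.995
```

```bash
python3 - <<'E'
from h import *
snap('wrist','w2');s=arm.sense();print(s['time_s'],s['tcp_pos'],s['q'].round(3))
E
```

```text
0.95 [0.22821478 0.63547871 0.53131015] [ 1.189  0.234  1.139  0.     1.767 -0.037]
```

View pics/w2.png

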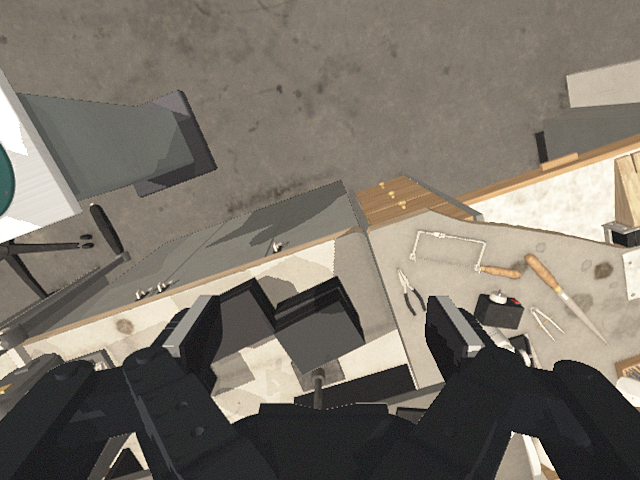

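The wrist view shows a bench with tools at the right and a white cabinet edge with a teal bowl at the far left (0,180). I'll locate the bowl before sweeping across.

```bash
python3 - <<'E'
from h import *
for z in (0,.2,.4):
    print(z,'bowl side',ray('side1',(425,15),z).round(3),'cabinet corner side',ray('side1',(357,72),z).round(3),'wrist cab corner',ray('w2',(78,207),z).round(3),'mill w',ray('w2',(365,345),z).round(3),ray('w2',(215,280),z).round(3),ray('w2',(320,375),z).round(3))
import math
s=arm.sense();R=s['eef_rot'];p=np.array([.2279,.6348,.5292])
# arc waypoints in tool axes (from commanded pose)
Rc=np.array([[0,.338,.941],[0,.941,-.338],[-1,0,0]])
for i in range(0,31):
    a=math.radians(70.24-99.7*i/30);r=.6745-(.6745-.607)*i/30
    w=np.array([r*math.cos(a),r*math.sin(a),.5292]);print(i,(Rc.T@(w-p)*1000).round(0),w.round(3))
E
```

```text
0 bowl side [ 0.053 -0.013  0.   ] cabinet corner side [ 0.17  -0.178  0.   ] wrist cab corner [0.138 0.174 0.   ] mill w [0.617 0.597 0.   ] [0.366 0.356 0.   ] [0.657 0.479 0.   ]
0.2 bowl side [ 0.268 -0.107  0.2  ] cabinet corner side [ 0.357 -0.233  0.2  ] wrist cab corner [0.144 0.322 0.2  ] mill w [0.477 0.617 0.2  ] [0.302 0.448 0.2  ] [0.505 0.534 0.2  ]
0.4 bowl side [ 0.483 -0.201  0.4  ] cabinet corner side [ 0.544 -0.287  0.4  ] wrist cab corner [0.15 0.47 0.4 ] mill w [0.338 0.636 0.4  ] [0.239 0.541 0.4  ] [0.353 0.589 0.4  ]
0 [0. 0. 0.] [0.228 0.635 0.529]
1 [ 0. -3. 39.] [0.264 0.618 0.529]
2 [ 0. -9. 78.] [0.298 0.6   0.529]
3 [  0. -17. 116.] [0.331 0.58  0.529]
4 [  0. -27. 153.] [0.363 0.558 0.529]
5 [  0. -39. 190.] [0.393 0.534 0.529]
6 [  0. -53. 226.] [0.422 0.509 0.529]
7 [  0. -69. 260.] [0.449 0.482 0.529]
8 [  0. -87. 294.] [0.475 0.453 0.529]
9 [   0. -107.  326.] [0.499 0.423 0.529]
10 [   0. -129.  357.] [0.521 0.392 0.529]
11 [   0. -153.  387.] [0.541 0.36  0.529]
12 [   0. -178.  415.] [0.559 0.327 0.529]
13 [   0. -204.  442.] [0.575 0.293 0.529]
14 [   0. -232.  467.] [0.589 0.259 0.529]
15 [   0. -261.  490.] [0.601 0.223 0.529]
16 [   0. -292.  511.] [0.61  0.187 0.529]
17 [   0. -323.  531.] [0.618 0.151 0.529]
18 [   0. -356.  548.] [0.624 0.115 0.529]
19 [   0. -389.  564.] [0.627 0.078 0.529]
20 [   0. -423.  577.] [0.628 0.041 0.529]
21 [   0. -458.  589.] [0.627 0.005 0.529]
22 [   0. -493.  598.] [ 0.624 -0.031  0.529]
23 [   0. -528.  605.] [ 0.619 -0.067  0.529]
24 [   0. -564.  611.] [ 0.612 -0.103  0.529]
25 [   0. -600.  614.] [ 0.603 -0.137  0.529]
26 [   0. -636.  615.] [ 0.592 -0.172  0.529]
27 [   0. -672.  614.] [ 0.579 -0.205  0.529]
28 [   0. -707.  611.] [ 0.564 -0.237  0.529]
29 [   0. -742.  606.] [ 0.547 -0.268  0.529]
30 [   0. -777.  598.] [ 0.529 -0.299  0.529]
```

```bash
python3 - <<'E'
from h import *
Ps=[]
for f in('w1','w2'):
    d=np.load('pics/'+f+'.npz');Ps.append(d['K']@np.linalg.inv(d['T'])[:3])
for b in [(342,278),(340,290),(365,345)]:
    X=cv2.triangulatePoints(*Ps,np.array([350.,375]).reshape(2,1),np.array(b,float).reshape(2,1));print((X[:3]/X[3]).ravel().round(3))
E
python3 - <<'E'
import cv2
for f in('w1','w2'):
    p=cv2.imread(f'pics/{f}.png')[240:460,190:450];cv2.imwrite(f'pics/{f}_z.png',cv2.resize(p,None,fx=1.5,fy=2))
import numpy as np
a=[cv2.imread(f'pics/{f}_z.png') for f in('w1','w2')]
cv2.imwrite('pics/w12.png',np.hstack(a))
E
```

```text
[0.442 0.598 0.014]
[ 0.506  0.579 -0.069]
[ 1.549  0.4   -1.363]
```

View pics/w12.png

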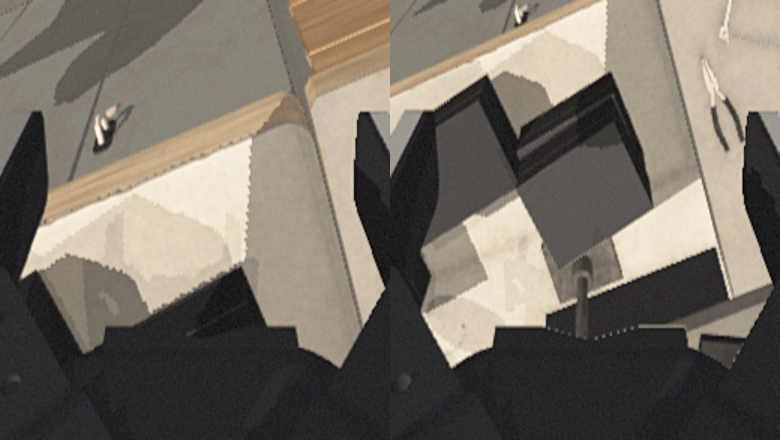

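The box standing ahead is about 0.24 m high, but the gripper hides the rod behind it. I'll turn the wrist to look along the path. That turn is also useful for the grasp yaw.

Emit:
step_arm(steps=[85, 0, 0, 0, 0.12, 85, 0, 0, 0, 0.24, 85, 0, 0, 0, 0.36, 85, 0, 0, 0, 0.48, 85, 0, 0, 0, 0.6, 85, 0, 0, 0, 0.72, 85, 0, 0, 0, 0.84, 85, 0, 0, 0, 0.96, 85, 0, 0, 0, 1.08, 85, 0, 0, 0, 1.2])

```text
time_s: 1.78
tcp_pos: [0.228, 0.6349, 0.5265]
eef_rot: [[-0.002, 1.0, 0.02], [-0.005, 0.02, -1.0], [-1.0, -0.002, 0.005]]
ft_force: [0.3, 0.1, 0.1]
opening: 0.993
```

Emit:
step_arm(steps=[85, 0, 0, 0, 0.12, 85, 0, 0, 0, 0.24, 85, 0, 0, 0, 0.36, 85, 0, 0, 0, 0.48, 85, 0, 0, 0, 0.6, 85, 0, 0, 0, 0.72, 85, 0, 0, 0, 0.84, 85, 0, 0, 0, 0.96, 85, 0, 0, 0, 1.1, 85, 0, 0, 0, 1.1])

```text
time_s: 2.62
tcp_pos: [0.228, 0.635, 0.5267]
eef_rot: [[-0.002, 0.473, -0.881], [-0.005, -0.881, -0.473], [-1.0, 0.003, 0.004]]
ft_force: [-0.5, -0.5, -0.2]
opening: 0.996
```

```bash
python3 - <<'E'
from h import *
snap('wrist','w3');s=arm.sense();print(s['time_s'],s['tcp_pos'],s['q'].round(3))
E
```

```text
2.6667 [0.2280232  0.63499634 0.52709374] [1.189 0.236 1.144 0.    1.767 2.263]
```

View pics/w3.png

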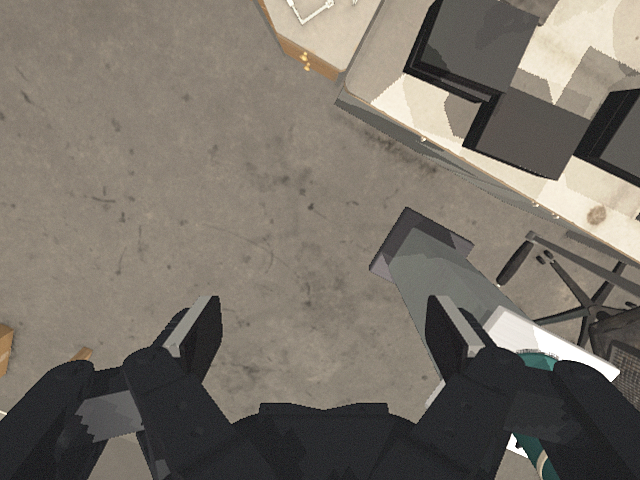

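```bash
cat > arc.py <<'E'
import numpy as np,math
p0=np.array([.2279,.6348,.5292]);yaw=math.radians(70.24)-2.3
Rc=np.array([[0,math.cos(yaw),math.sin(yaw)],[0,math.sin(yaw),-math.cos(yaw)],[-1,0,0]])
for i in range(0,31):
    a=math.radians(70.24-99.7*i/30);r=.6745-(.6745-.607)*i/30
    w=np.array([r*math.cos(a),r*math.sin(a),.5292]);print(i,(Rc.T@(w-p0)*1000).round(0)[1:],w.round(3))
E
python3 arc.py
```

```text
0 [ 0. -0.] [0.228 0.635 0.529]
1 [ 31. -24.] [0.264 0.618 0.529]
2 [ 64. -45.] [0.298 0.6   0.529]
3 [ 98. -65.] [0.331 0.58  0.529]
4 [132. -82.] [0.363 0.558 0.529]
5 [167. -97.] [0.393 0.534 0.529]
6 [ 204. -111.] [0.422 0.509 0.529]
7 [ 240. -122.] [0.449 0.482 0.529]
8 [ 277. -131.] [0.475 0.453 0.529]
9 [ 315. -137.] [0.499 0.423 0.529]
10 [ 353. -142.] [0.521 0.392 0.529]
11 [ 390. -144.] [0.541 0.36  0.529]
12 [ 428. -144.] [0.559 0.327 0.529]
13 [ 466. -142.] [0.575 0.293 0.529]
14 [ 503. -138.] [0.589 0.259 0.529]
15 [ 539. -132.] [0.601 0.223 0.529]
16 [ 576. -123.] [0.61  0.187 0.529]
17 [ 611. -113.] [0.618 0.151 0.529]
18 [ 646. -100.] [0.624 0.115 0.529]
19 [680. -85.] [0.627 0.078 0.529]
20 [712. -69.] [0.628 0.041 0.529]
21 [744. -51.] [0.627 0.005 0.529]
22 [774. -31.] [ 0.624 -0.031  0.529]
23 [804.  -9.] [ 0.619 -0.067  0.529]
24 [831.  14.] [ 0.612 -0.103  0.529]
25 [858.  38.] [ 0.603 -0.137  0.529]
26 [882.  64.] [ 0.592 -0.172  0.529]
27 [905.  92.] [ 0.579 -0.205  0.529]
28 [927. 120.] [ 0.564 -0.237  0.529]
29 [946. 150.] [ 0.547 -0.268  0.529]
30 [964. 180.] [ 0.529 -0.299  0.529]
```

Rise another 100 mm, move along the arc a little, and look again.

Emit:
step_arm(steps=[85, -35, 0, 0, 0, 85, -70, 0, 0, 0, 85, -100, 0, 0, 0, 85, -100, 31, -24, 0, 85, -100, 64, -45, 0, 85, -100, 98, -65, 0, 85, -100, 132, -82, 0, 85, -100, 132, -82, 0, 85, -100, 132, -82, 0])

```text
time_s: 3.42
tcp_pos: [0.3651, 0.5572, 0.6287]
eef_rot: [[-0.002, 0.476, -0.88], [-0.002, -0.88, -0.476], [-1.0, 0.001, 0.002]]
ft_force: [0.6, 0.5, 0.8]
opening: 0.992
```

```bash
python3 - <<'E'
from h import *
snap('wrist','w4');s=arm.sense();print(s['time_s'],s['tcp_pos'],s['q'].round(3))
E
```

```text
3.4667 [0.363796   0.55801863 0.62896171] [9.550e-01 2.810e-01 8.990e-01 1.000e-03 1.963e+00 2.029e+00]
```

View pics/w4.png

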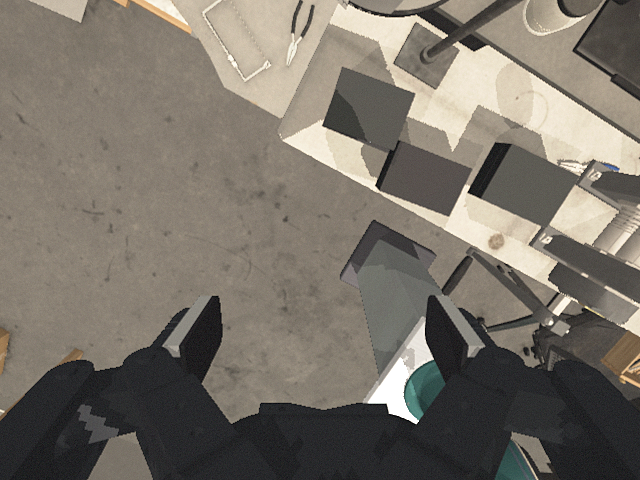

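The wrist view shows three dark boxes and a sloping rod, probably a lamp arm, with its foot at (425,50), rising to the right past (520,0). I'll work out where it is.

```bash
python3 - <<'E'
from h import *
print(np.load('pics/w4.npz')['T'].round(3))
for uv in [(425,52),(520,0),(470,27),(400,8),(440,12),(560,15),(470,215),(550,230),(600,240)]:
    print(uv,[ray('w4',uv,z)[:2].round(3).tolist() for z in(0,.1,.2,.3,.4,.5,.6)])
for uv in [(320,372),(320,410)]:
    print('w2',uv,[ray('w2',uv,z)[:2].round(3).tolist() for z in(0,.1,.2,.3,.4)])
# triangulate foot
Ps=[]
for f in('w2','w4'):
    d=np.load('pics/'+f+'.npz');Ps.append(d['K']@np.linalg.inv(d['T'])[:3])
X=cv2.triangulatePoints(*Ps,np.array([320.,375]).reshape(2,1),np.array([425.,55.]).reshape(2,1));print((X[:3]/X[3]).ravel().round(3))
E
```

```text
[[ 0.476 -0.841 -0.258  0.43 ]
 [-0.879 -0.454 -0.142  0.594]
 [ 0.002  0.294 -0.956  0.753]
 [ 0.     0.     0.     1.   ]]
(425, 52) [[0.645, 0.484], [0.616, 0.499], [0.588, 0.513], [0.559, 0.528], [0.531, 0.542], [0.502, 0.557], [0.474, 0.571]]
(520, 0) [[0.803, 0.377], [0.753, 0.405], [0.704, 0.434], [0.654, 0.463], [0.605, 0.492], [0.555, 0.521], [0.506, 0.549]]
(470, 27) [[0.722, 0.433], [0.683, 0.454], [0.644, 0.475], [0.606, 0.497], [0.567, 0.518], [0.528, 0.539], [0.489, 0.561]]
(400, 8) [[0.685, 0.567], [0.651, 0.57], [0.617, 0.574], [0.583, 0.577], [0.55, 0.581], [0.516, 0.584], [0.482, 0.588]]
(440, 12) [[0.715, 0.497], [0.677, 0.51], [0.64, 0.523], [0.602, 0.535], [0.564, 0.548], [0.526, 0.561], [0.488, 0.574]]
(560, 15) [[0.819, 0.295], [0.767, 0.335], [0.716, 0.374], [0.664, 0.414], [0.612, 0.454], [0.561, 0.493], [0.509, 0.533]]
(470, 215) [[0.42, 0.217], [0.421, 0.267], [0.422, 0.317], [0.424, 0.367], [0.425, 0.417], [0.426, 0.467], [0.428, 0.517]]
(550, 230) [[0.477, 0.039], [0.47, 0.113], [0.464, 0.187], [0.458, 0.26], [0.452, 0.334], [0.446, 0.407], [0.439, 0.481]]
(600, 240) [[0.512, -0.075], [0.501, 0.013], [0.49, 0.102], [0.479, 0.191], [0.468, 0.28], [0.457, 0.369], [0.447, 0.458]]
w2 (320, 372) [[0.649, 0.481], [0.575, 0.509], [0.5, 0.536], [0.425, 0.563], [0.351, 0.59]]
w2 (320, 410) [[0.748, 0.446], [0.658, 0.478], [0.569, 0.511], [0.479, 0.544], [0.389, 0.576]]
[0.631 0.487 0.033]
```

It is a vertical pole at (0.645, 0.48), of unknown height. I'll pass it on the inside at a smaller radius.

Emit:
step_arm(steps=[85, 0, 36, 11, 0, 85, 0, 71, 22, 0, 85, 0, 107, 33, 0, 85, 0, 142, 44, 0, 85, 0, 178, 55, 0, 85, 0, 211, 66, 0, 85, 0, 211, 66, 0])

```text
time_s: 4.05
tcp_pos: [0.405, 0.3375, 0.632]
eef_rot: [[0.003, 0.476, -0.88], [-0.001, -0.88, -0.476], [-1.0, 0.002, -0.002]]
ft_force: [0.7, 0.9, 0.9]
opening: 0.996
```

```bash
python3 - <<'E'
from h import *
snap('wrist','w5');s=arm.sense();print(s['time_s'],s['tcp_pos'],s['q'].round(3))
E
```

```text
4.1 [0.40479724 0.33990134 0.63147586] [ 0.651 -0.007  1.221  0.     1.926  1.726]
```

View pics/w5.png

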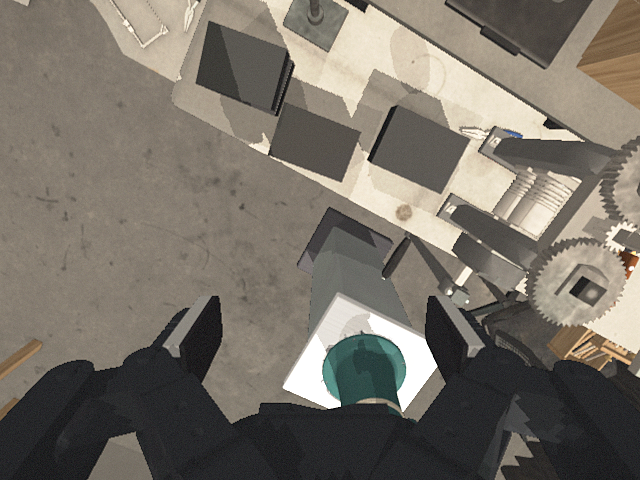

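The way ahead is clear: the gears at (580,280) and (630,180) stand below 0.36 m. The teal and white parts are the robot's own base. Crossing to above the stand.

Emit:
step_arm(steps=[85, 0, 39, 12, 0, 85, 0, 78, 24, 0, 85, 0, 116, 37, 0, 85, 0, 155, 49, 0, 85, 0, 194, 61, 0, 85, 0, 233, 73, 0, 85, 0, 271, 86, 0, 85, 0, 310, 98, 0, 85, 0, 349, 110, 0, 85, 0, 388, 122, 0])

```text
time_s: 4.93
tcp_pos: [0.4842, -0.0577, 0.6298]
eef_rot: [[-0.0, 0.481, -0.877], [0.001, -0.877, -0.481], [-1.0, -0.001, -0.0]]
ft_force: [-0.7, 0.6, -0.5]
opening: 0.996
```

Emit:
step_arm(steps=[85, 0, 39, 12, 0.1, 85, 0, 78, 24, 0.2, 85, 0, 116, 37, 0.235, 85, 0, 155, 49, 0.235, 85, 0, 194, 61, 0.235, 85, 0, 232, 74, 0.235, 85, 0, 232, 74, 0.235, 85, 0, 232, 74, 0.235])

```text
time_s: 5.6
tcp_pos: [0.5311, -0.2978, 0.6268]
eef_rot: [[-0.004, 0.259, -0.966], [0.003, -0.966, -0.259], [-1.0, -0.004, 0.003]]
ft_force: [0.1, 0.6, -1.0]
opening: 0.997
```

```bash
python3 - <<'E'
from h import *
snap('wrist','w6');s=arm.sense();print(s['time_s'],s['tcp_pos'],s['q'].round(3),np.degrees(np.arctan2(s['eef_rot'][1,1],s['eef_rot'][0,1])))
E
```

```text
5.65 [ 0.53061088 -0.29646323  0.62828468] [-5.510e-01  1.540e-01  1.055e+00  1.000e-03  1.936e+00  7.560e-01] -74.8945686088434
```

View pics/w6.png

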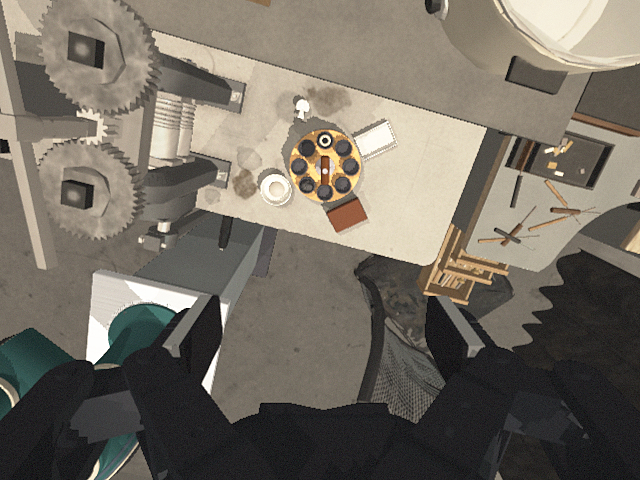

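```bash
python3 - <<'E'
from h import *
Ps=[]
for f in('top1','w6'):
    d=np.load('pics/'+f+'.npz');Ps.append(d['K']@np.linalg.inv(d['T'])[:3])
for a,b in [((195,460),(222,249)),((197,375),(230,212)),((15,307),(76,193))]:
    X=cv2.triangulatePoints(*Ps,np.array(a,float).reshape(2,1),np.array(b,float).reshape(2,1));print((X[:3]/X[3]).ravel().round(3))
E
```

```text
[ 0.141 -0.054 -0.336]
[ 0.341 -0.105 -0.108]
[ 0.456 -0.021  0.351]
```

Emit:
step_arm(steps=[85, 40, 0, 0, 0, 85, 80, 0, 0, 0, 85, 120, 0, 0, 0, 85, 160, 0, 0, 0, 85, 200, 1, 1, 0, 85, 240, 1, 2, 0, 85, 240, 1, 2, 0])

```text
time_s: 6.23
tcp_pos: [0.5227, -0.2927, 0.3776]
eef_rot: [[-0.018, 0.262, -0.965], [0.012, -0.965, -0.262], [-1.0, -0.016, 0.014]]
ft_force: [-1.0, 0.9, -3.7]
opening: 0.995
```

The crank lies below the surface level, so it's harmless. Continuing down.

Emit:
step_arm(steps=[60, 30, 0, 0, 0, 60, 70, 0, 0, 0, 60, 110, 0, 0, 0, 60, 150, 0, 0, 0, 60, 190, 0, 0, 0, 60, 215, 0, 0, 0, 60, 225, 0, 0, 0, 60, 225, 0, 0, 0, 60, 225, 0, 0, 0, 60, 225, 0, 0, 0])

```text
time_s: 7.07
tcp_pos: [0.5299, -0.2995, 0.1693]
eef_rot: [[0.005, 0.26, -0.966], [-0.003, -0.966, -0.26], [-1.0, 0.004, -0.004]]
ft_force: [0.3, 0.3, 0.6]
opening: 0.699
```

```bash
python3 - <<'E'
from h import *
snap('wrist','w7');snap('top','top2');s=arm.sense();print(s['time_s'],s['tcp_pos'],s['ft_force'],s['opening'],s['eef_rot'].round(3))
E
```

```text
7.1667 [ 0.52936171 -0.29958337  0.16888435] [0.040554   0.24144918 0.12077465] 0.700537407486243 [[ 0.005  0.259 -0.966]
 [-0.003 -0.966 -0.259]
 [-1.     0.004 -0.004]]
```

View pics/w7.png

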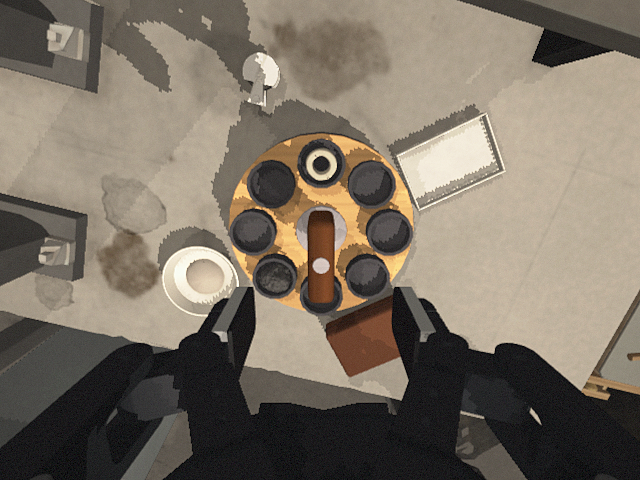

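The wrist view shows the bar at (321,255), upright in the image and midway between the fingers (mid 323). The ring is at (321,163) and the tray at (450,162). Going down and gripping.

Emit:
step_arm(steps=[60, 30, 0, -1, 0, 60, 60, 0, -1, 0, 60, 81, 0, -1, 0, 60, 81, 0, -1, 0, 60, 81, 0, -1, 0])

```text
time_s: 7.58
tcp_pos: [0.528, -0.2983, 0.0845]
eef_rot: [[-0.001, 0.259, -0.966], [0.001, -0.966, -0.259], [-1.0, -0.001, 0.001]]
ft_force: [-0.4, 0.2, 0.5]
opening: 0.697
```

Emit:
step_arm(force=30, steps=[10, 0, 0, 0, 0, 10, 0, 0, 0, 0, 10, 0, 0, 0, 0, 10, 0, 0, 0, 0, 10, 0, 0, 0, 0, 10, 0, 0, 0, 0, 10, 0, 0, 0, 0, 10, 0, 0, 0, 0])

```text
time_s: 8.25
tcp_pos: [0.5293, -0.2984, 0.0865]
eef_rot: [[0.002, 0.259, -0.966], [-0.0, -0.966, -0.259], [-1.0, 0.001, -0.002]]
ft_force: [-1.4, 2.9, 5.2]
opening: 0.181
```

Gripped at about 15.5 mm, which matches the 16 mm bar. Now turning clockwise by 1.124 rad.

Emit:
step_arm(steps=[10, 0, 0, 0, 0.1, 10, 0, 0, 0, 0.2, 10, 0, 0, 0, 0.3, 10, 0, 0, 0, 0.4, 10, 0, 0, 0, 0.5, 10, 0, 0, 0, 0.6, 10, 0, 0, 0, 0.7, 10, 0, 0, 0, 0.8, 10, 0, 0, 0, 0.9, 10, 0, 0, 0, 1.0])

```text
time_s: 9.08
tcp_pos: [0.5289, -0.2999, 0.0865]
eef_rot: [[0.002, -0.676, -0.737], [-0.003, -0.737, 0.676], [-1.0, 0.001, -0.004]]
ft_force: [-2.1, -2.9, 4.3]
opening: 0.18
```

Emit:
step_arm(steps=[10, 0, 0, 0, 0.06, 10, 0, 0, 0, 0.11, 10, 0, 0, 0, 0.124, 10, 0, 0, 0, 0.124, 10, 0, 0, 0, 0.124, 10, 0, 0, 0, 0.124])

```text
time_s: 9.58
tcp_pos: [0.5288, -0.3, 0.0865]
eef_rot: [[0.002, -0.759, -0.651], [-0.003, -0.651, 0.759], [-1.0, 0.001, -0.003]]
ft_force: [-3.3, -3.3, 6.2]
opening: 0.184
```

```bash
python3 - <<'E'
from h import *
snap('wrist','w8');s=arm.sense();R=s['eef_rot'];print(s['time_s'],s['tcp_pos'],s['ft_force'],s['wrist_torque'],s['opening'],np.degrees(np.arctan2(R[1,1],R[0,1])),s['q'].round(2))
E
```

```text
9.6333 [ 0.52877866 -0.30001536  0.08649856] [-3.82011722 -3.4086729   5.60726457] [-0.3069881   0.49046692 -0.06876148] 0.18131950472731126 -139.37864753486906 [-0.56  0.29  1.9  -0.    0.95  1.88]
```

View pics/w8.png

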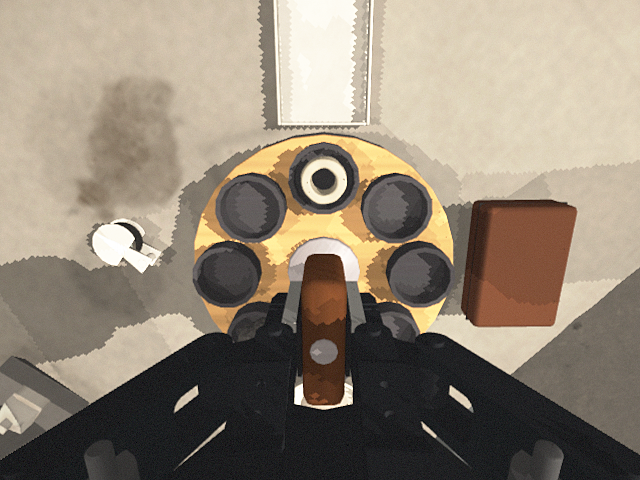

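The wrist view has the ring at (324,180), directly below the tray's middle at x ≈ 323. Opening and rising straight up.

Emit:
step_arm(steps=[30, 0, 0, 0, 0, 50, 0, 0, 0, 0, 50, 0, 0, 0, 0, 50, 0, 0, 0, 0, 50, 0, 0, 0, 0, 50, -30, 0, 0, 0, 50, -70, 0, 0, 0, 50, -110, 0, 0, 0, 50, -110, 0, 0, 0, 50, -110, 0, 0, 0])

```text
time_s: 10.47
tcp_pos: [0.5305, -0.2996, 0.1984]
eef_rot: [[0.007, -0.759, -0.651], [-0.004, -0.651, 0.759], [-1.0, -0.002, -0.007]]
ft_force: [-0.4, 0.1, -0.4]
opening: 0.587
```

```bash
python3 - <<'E'
from h import *
snap('wrist','w9');snap('top','top3');snap('side','side3');s=arm.sense();print(s['time_s'],s['tcp_pos'],s['ft_force'],s['opening'])
p=np.load('pics/side3.npz')['p'][170:340,230:430,::-1];cv2.imwrite('pics/side3_z.png',cv2.resize(p,None,fx=3.4,fy=3.4,interpolation=cv2.INTER_CUBIC))
E
```

```text
10.6167 [ 0.52721397 -0.29762684  0.19258583] [-0.33881994 -0.28326175 -1.70500599] 0.5850085343291267
```

View pics/w9.png

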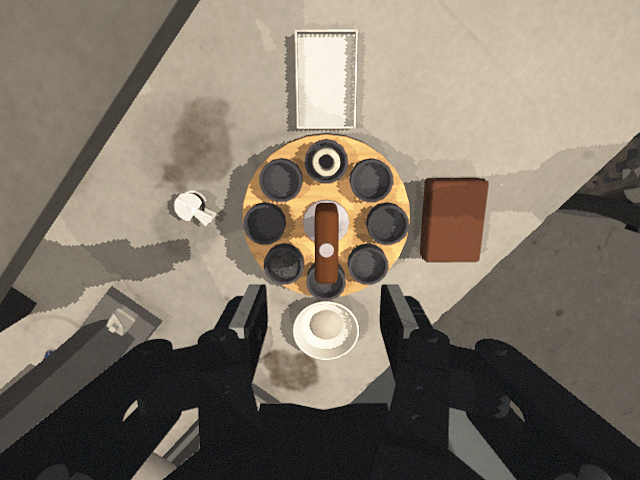

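View pics/side3_z.png

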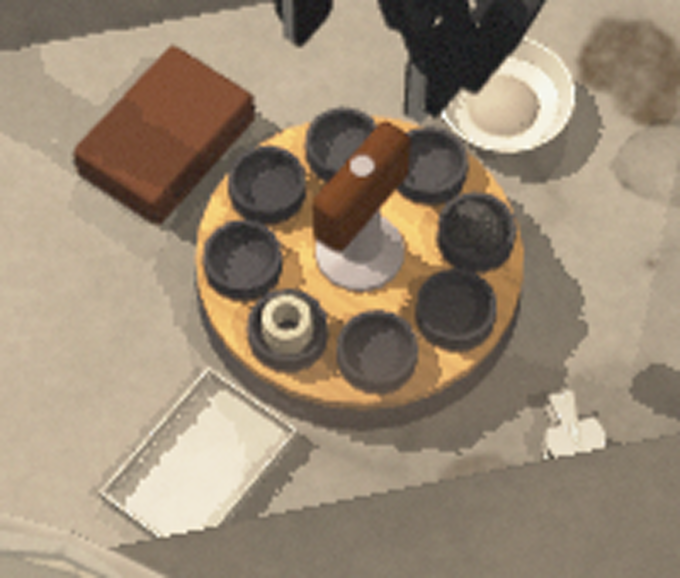

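The other things show no movement. Measuring the final angle from both views.

```bash
python3 - <<'E'
from h import *
def go(F,cups,idx,tray):
    P=np.array([F(*c,.04) for c in cups]);i=np.array(idx)
    # LSQ: P = C + r*(cos(t-45i), ...)
    A=[];b=[]
    for (x,y),k in zip(P,i):
        c,s=np.cos(-k*np.pi/4),np.sin(-k*np.pi/4);A+=[[1,0,c,-s],[0,1,s,c]];b+=[x,y]
    X,res,_,_=np.linalg.lstsq(np.array(A),np.array(b),rcond=None)
    T=np.mean([F(*c,.01) for c in tray],0);v=T-X[:2]
    print('C',X[:2].round(4),'r',np.hypot(*X[2:]).round(4),'ring',np.degrees(np.arctan2(X[3],X[2])).round(2),'tray',T.round(4),np.hypot(*v).round(4),np.degrees(np.arctan2(v[1],v[0])).round(2))
W=lambda x,y,z:ray('w9',(x,y),z)[:2]
go(W,[(326,161),(371,180),(387,224),(368,264),(283,264),(265,224),(281,180)],[0,1,2,3,5,6,7],[(295,31),(357,31),(355,129),(297,129)])
S=lambda x,y,z:ray('side3',(x/3.4+230-.35,y/3.4+170-.35),z)[:2]
go(S,[(288,328),(243,256),(268,182),(476,228),(455,304),(378,346)],[0,1,2,5,6,7],[(297,432),(101,491)])
E
```

```text
C [ 0.5273 -0.2991] r 0.0513 ring -49.42 tray [ 0.6009 -0.385 ] 0.1132 -49.4
C [ 0.5289 -0.2997] r 0.0513 ring -49.08 tray [ 0.6032 -0.3864] 0.1142 -49.43
```

Both views agree to within 0.4°, and the gripper touches nothing. Handing in.

```bash
python3 -c "
from plant import arm
print(arm.hand_in())"
```

```text
the job is handed in; nothing more can be done
None
```

The ring cup now squarely faces the middle of the white tray, and I handed the job in at about 10.6 s of the 48 s allowed. I gripped the bar knob, turned the stand 64.4° clockwise (the shorter way), then let go and rose straight up clear of it.

Last checks after letting go:

| View | Ring cup direction | Tray direction | Difference |
|---|---|---|---|
| Wrist | -49.4° | -49.4° | about 0.0° |
| Side | -49.1° | -49.4° | about 0.35° |

- **Agreement:** the small difference in the side view is within what I can measure from that picture.
- **Sizes:** the tray came out 113–114 mm from the axis against the stated 115 mm, and the cup circle at 51.3 mm against 52 mm. Both are within calibration error.
- **Other things:** the tray measured in the same place before and after. The dish, mould and loupe looked unmoved in the pictures, but I did not measure them again.
- **Forces:** the readings I checked stayed below about 10 N. No check failed.

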